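Bolt the foot stop and hold a sample slide flush on a sloped stage

ROBOT

A 6-joint arm with a two-finger parallel gripper is mounted at the origin on a cart in front of the work surface, level with it; the furniture and walls round the work are solid. World frame = base frame: x ahead of the robot, y to its left, z up, the work surface at z = 0. Lengths are in m, angles in rad, forces in N, time in s.
With the tool pointing down it reaches from about 0.35 to 0.975 m from the base axis. Payload 17.4 kg.
Tool frame: the origin (TCP) lies midway between the tips of the shut fingers; the grasp point (between the pads) lies 19 mm behind it; z points along the fingers, y is the line along which they close (so a half turn about z gives the same grasp; the last joint's range is limited). The gripper opens to 85 mm and grips with 20 to 120 N. Pads are 22 mm wide; open, the fingers measure 114 mm over their backs; the gripper's body (76 mm by 85 mm) begins 54 mm behind the grasp point. The pads swing forward as they close: fully open they stand 13 mm farther back than shut.
Start: joints at [-0.038, 0.116, 1.442, -0, 1.584, -0.038], TCP at [0.675, -0, 0.231] pointing down, gripper open.
Joint ranges: [-2.83, 2.83], [-0.83, 2.19], [0.07, 2.5], [-1.14, 4.28], [0.01, 3], [-2.97, 2.97]. Speed limits (rad/s): [1.89, 1.89, 2.22, 3.14, 3.14, 3.14].

INTERFACE

Orientations are given as a unit quaternion [x, y, z, w].
In Python, from plant import r, get_image, ticket gives the robot as it stands.
- The arm moves only by the shell command python3 -m jog 'ROWS'. ROWS is JSON, a list that holds one entry, the list of rows, each a list of 7 numbers: the turn, a rotation vector about the world's x, y, z in degrees, then the shift along the world's x, y, z in m, then the finger opening in m, from 0 to 0.0854. A call has 1 to 12 rows; each row shifts and turns the commanded pose from where the row before left it; what a row does not reach is not made up. A row lasts 1/10 s, in which the tool goes at most 50 mm and 8.59 degrees, less where a joint would pass 70% of its speed; a pose out of reach is approached as far as the arm can. A call is refused whole if a number of a shift passes 0.05 or a number of a turn 8.59, either way. A call with a gripper value outside its range is refused whole. The fingers move at their own pace and stop on an object; the grip force is fixed at half the most. Time passes only in rows, so rows that do not move let the fingers close. It gives the time, the measured TCP pose, the force, the opening and the grip force at its end, in the units of the state.
- r.get_state(): the state, without advancing time (a new reading comes with each control period).
- get_image(name): name is "scene" or "side" or "wrist"; returns a dict with "pixels" (400x640x3 uint8, red, green, blue), "z_map" (400x640 float32, m along the optical axis (not along the pixel's ray), 0 where there is no reading), "fovy" (degrees; the focal length in pixels is half the picture's height over the tangent of half this angle, whatever the lens; pixels are square), "cx", "cy" (the principal point, pixels), "R" (3x3) and "t" (3): a world point X has camera coordinates R X + t; the wrist camera has in their place "hand_eye" (4x4, takes a point from camera to tool coordinates, whose origin is the TCP and whose axes are the flange's). Camera axes: x right, y down, z forward; pixel columns grow to the right and rows downward; lengths in m; the calibration is good to about 2 mm. A picture is of the moment at which its call begins: read the wrist's pose just before it.
- ticket.hand_in(): hands the job in; it is judged then, once.
The state is a dict: "t": time; "joint_pos": joint angles; "dq": joint speeds; "tau": joint torques, N m; "ee_pos": TCP position; "orientation": TCP orientation; "force": force on the tool from outside, world axes, zero at the start; "moment": the same for the moment, N m; "gripper_width": finger opening in m; "grasp_force": force on a finger pad.
Only numpy, scipy, OpenCV 4.12 (cv2) and the standard library are available. Lean on these libraries where they do the work, as an engineer would, in place of code of your own. Each camera call takes 0.05 s, during which the arm holds its last target. There are 200 camera calls.

TASK

On the tilted stage, slide the square bolt along its track fully home into its keeper, so that it bars the lower edge of the blue sloping face. Then pick up the steel sample slide by its orange rib, tilt it to match the slope, and press it gently but firmly, flat and flush, onto the blue face with its short lower edge resting against the bolt between the two bolt guides. Finish still gripping the rib and pressing the slide flush; do not let go, do not change the stage's tilt, and leave the loupe, stopwatch and steel weight alone.

Things in the scene. Friction and masses are not known exactly. Their poses are not given: they have to be found in the camera images.
- stage_base: Fixed grey base of the tilting stage, 142 (x) x 124 (y) x 12 mm; origin at the centre of the underside, +x roughly away from the robot. Steel arc rails, 7 mm thick, stand beside the deck at y = -55 and +57 mm, at most 100 mm high. Place and yaw vary; it cannot be pushed away. A black hose, 35 mm thick and raised (top up to 0.2 m), runs over the worktop between the stage and the slide.
- seat (a point): Point on the sloping blue face where the centre of the slide's underside belongs. Axes: z is the face's normal (leaning towards the robot), x runs up the slope, away from the robot, y is level, along the bolt. Slope 0.24 to 0.56 rad; the deck has a stiff hinge (8 N m) 52 mm down the slope. The home bolt's upslope side lies at x = -42 mm, 1 to 13 mm above the face.
- stage_deck: The tilting deck, aluminium, 126 (up the slope) x 100 mm, with the blue face sheet let into it (106 x 58 mm, its centre 7 mm upslope of the seat, its upper side level with the seat and 1 mm above the aluminium); it carries the bolt. Origin on the hinge axis, from which the seat lies at x = 52, z = 6 mm; axes as the seat's.
- stage_bolt (a joint): Travel of the square bolt in m: 0 fully drawn back (starts 0 to 0.02), 0.070 fully home with its tip 10 mm inside the keeper (end stop). It moves along the seat's -y axis as the value grows; friction about 2.5 N, stays where it is left.
- bolt_knob (a point): Grip point of the bolt's brass knob, an upright pin 12 mm in diameter along the face's normal; axes as the seat's. The pin's top is 12 mm farther out along the normal, its foot (on the square bar) 29 mm farther in, the barrel guide's top 24 mm farther in. Home, the pin stands 16 mm from the barrel's end.
- slide: Loose steel sample slide (0.14 to 0.23 kg): flat plate 84 (x) x 40 (y) x 8 mm with an orange rib along x in the middle of its top, 56 (x) x 14 (y) x 28 mm high (top 36 mm above the underside). Origin at the centre of the underside, z out through the rib. Lies flat on the worktop; both short ends are alike, either may point down the slope.
- slide_grip (a point): Middle of the slide's orange rib, 22 mm above its underside (14 mm below the rib's top); axes as the slide's.
- loupe: Bystander: black standing loupe, 37 mm diameter, 42 mm tall, loose; origin at the centre of its underside. Leave alone.
- stopwatch: Bystander: stopwatch lying on its back, 65 x 58 x 14 mm, loose; origin at the centre of its underside. Leave alone.
- steel_weight: Bystander: silvery knobbed weight, 44 mm diameter, 68 mm tall, loose; origin at the centre of its underside. Leave alone.
- keeper (a point): Middle of the keeper's mouth at the height of the face; axes as the seat's, relative to which it lies at x = -48, y = -30 mm. The keeper (y = -46 to -30 mm) and the barrel guide opposite (y = 30 to 48 mm) are dark steel, 18 mm high and reach from x = -60 to -37 mm (5 mm farther upslope than the bolt), 60 mm clear between them.
There are look-alikes about, which are no part of the job. What is shaped like the slide but turquoise is not meant.

How it is judged:
By the outcome, as a careful person would: the job done as asked, in the order asked, and still so for the second after the job is handed in, while the arm keeps its last pose, push and grip.
It also fails if it takes over 51 s, if anything falls off the work surface, if the arm or the gripper's body presses on something with over 40 N, if the wrist force passes 120 N, or if a joint passes its speed limit or range.

## Working session

There is one attempt and no reset: what is moved stays moved. The work goes in short steps, Python scripts to look and compute and a shell command to move; the robot and the scene stay as the last step left them, time stands still between calls to the robot, and variables do not carry over. Pictures are saved under pics/ and viewed, at most 13 in all, crops included, and the job is handed in when it is done.

```bash
mkdir -p pics; cat > h.py <<'E'
import numpy as np, cv2, pickle
from plant import r, get_image, ticket
from scipy.spatial.transform import Rotation as Ro
def grab(name,fn):
    s=r.get_state(); im=get_image(name); im['state']=s
    pickle.dump(im,open(f'pics/{fn}.pkl','wb')); cv2.imwrite(f'pics/{fn}.png',im['pixels'][:,:,::-1]); return im
def load(fn): return pickle.load(open(f'pics/{fn}.pkl','rb'))
def w(im,u=None,v=None):
    "world points map HxWx3"
    f=200/np.tan(np.radians(im['fovy'])/2); H,W=im['z_map'].shape
    V,U=np.mgrid[:H,:W]; z=im['z_map']
    P=np.stack([(U-im['cx'])/f*z,(V-im['cy'])/f*z,z],-1).astype(float)
    if 'hand_eye' in im:
        T=np.array(im['hand_eye']); P=P@T[:3,:3].T+T[:3,3]
        s=im['state']; P=P@Ro.from_quat(s['orientation']).as_matrix().T+np.array(s['ee_pos'])
    else: P=(P-np.array(im['t']))@np.array(im['R'])
    P[z==0]=np.nan
    return P
E
python3 - <<'E'
from h import *
for n in ['scene','side']:
    grab(n,n+'0')
a=r.get_state(); print(a)
E
```

```text
{'t': 0.1, 'joint_pos': array([-3.77992484e-02,  1.16465408e-01,  1.44219681e+00,  1.92200982e-05,
        1.58398822e+00, -3.77813950e-02]), 'dq': array([-0.00092427, -0.00192716, -0.00128392,  0.00017417, -0.00053793,
       -0.00035686]), 'tau': array([ 3.27868773e-03, -7.33665347e+01, -6.33786607e+01,  1.28913316e-04,
        5.13536113e-03,  3.94035328e-05]), 'ee_pos': array([6.74835948e-01, 3.35220293e-06, 2.30618553e-01]), 'orientation': array([ 7.07112908e-01,  7.07100456e-01, -3.52539829e-04, -3.94378852e-04]), 'force': array([0.15617659, 0.29847723, 0.06473806]), 'moment': array([-0.02911659,  0.02798175, -0.00367468]), 'grasp_force': 0.0, 'gripper_width': 0.08511002355265399}
```

View pics/scene0.png

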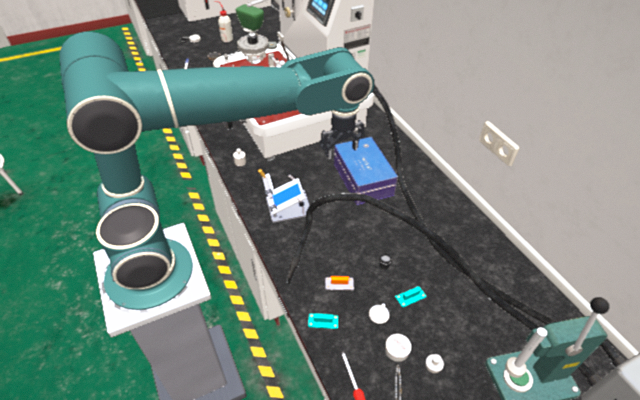

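View pics/side0.png

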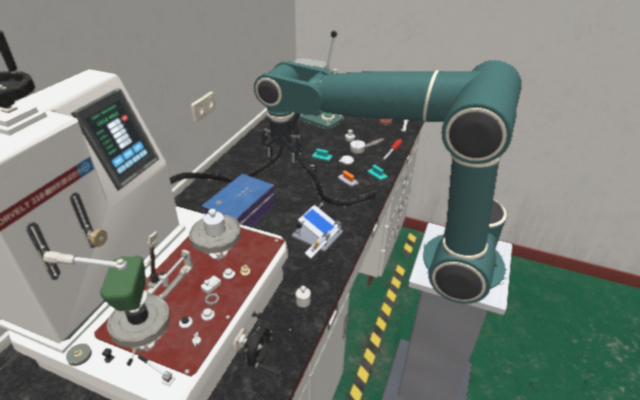

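The scene picture shows the stage with its blue face at (287,196) and the knob near (264,175). The white slide with an orange rib is at (340,283). The two turquoise look-alikes at (323,321) and (411,296) are not meant. The hose runs between the stage and the slide, around (310,215)-(430,230).

```bash
python3 - <<'E'
from h import *
for fn,pts in [('scene0',[(287,196),(264,175),(340,279),(340,287),(385,261),(240,157),(380,315),(295,250),(302,220),(315,203),(340,197),(380,202),(365,165),(320,300)]),('side0',[(320,220),(348,177),(310,160)])]:
    im=load(fn);P=w(im)
    for u,v in pts: print(fn,u,v,P[v,u].round(3))
im=load('scene0');i=im['pixels'][120:340,200:440][:,:,::-1]
cv2.imwrite('pics/c1.png',cv2.resize(i,None,fx=2.7,fy=2.7,interpolation=cv2.INTER_CUBIC))
E
```

```text
scene0 287 196 [0.5   0.058 0.067]
scene0 264 175 [0.467 0.192 0.066]
scene0 340 279 [ 0.519 -0.304  0.033]
scene0 340 287 [ 0.513 -0.317  0.01 ]
scene0 385 261 [ 0.672 -0.312  0.043]
scene0 240 157 [0.428 0.356 0.039]
scene0 380 315 [ 0.573 -0.453  0.013]
scene0 295 250 [ 0.45  -0.12  -0.001]
scene0 302 220 [ 0.526 -0.007 -0.005]
scene0 315 203 [ 0.55  -0.062  0.123]
scene0 340 197 [ 0.616 -0.107  0.164]
scene0 380 202 [ 0.707 -0.196  0.184]
scene0 365 165 [0.806 0.056 0.095]
scene0 320 300 [ 0.441 -0.326 -0.   ]
side0 320 220 [0.5   0.065 0.065]
side0 348 177 [ 0.515 -0.287  0.025]
side0 310 160 [ 0.728 -0.379  0.003]
```

View pics/c1.png

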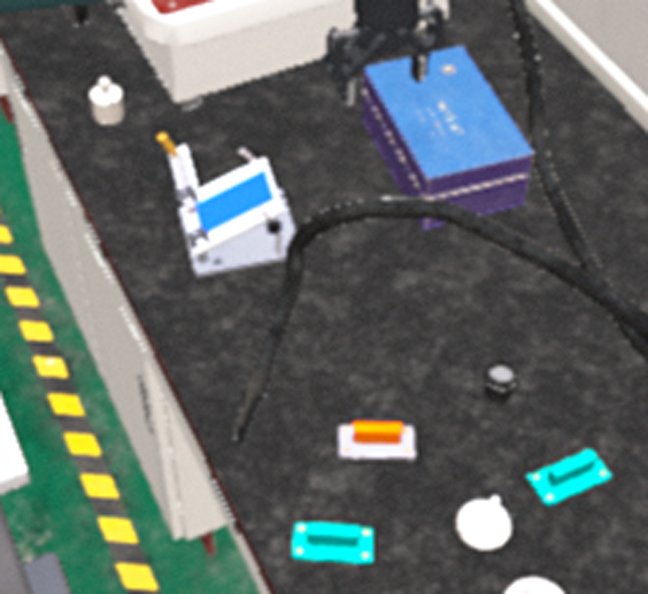

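Crop: the slide with the orange rib at crop (378,436) is confirmed as the target, and the turquoise pieces are ruled out. The stage's brass knob is at crop (165,142), on the robot's left, and the bolt is drawn back. Next I'll fit the face plane and rib.

```bash
cat >> h.py <<'E'
def face(im,P,box=None):
    hsv=cv2.cvtColor(im['pixels'],cv2.COLOR_RGB2HSV)
    m=(hsv[...,0]>98)&(hsv[...,0]<116)&(hsv[...,1]>150)
    m&=(np.abs(P[...,0]-.5)<.1)&(np.abs(P[...,1]-.06)<.1)&(P[...,2]>.02)
    return P[m],m
def plane(Q):
    for _ in range(4):
        c=np.median(Q,0) if _==0 else Q.mean(0); n=np.linalg.svd(Q-c)[2][2]; n*=np.sign(n[2]); d=(Q-c)@n; Q=Q[np.abs(d)<max(.001,2*d.std())]
    return c,n,d.std()
def rect(Q):
    (c,s,a)=cv2.minAreaRect((Q*1000).astype(np.float32)); return np.array(c)/1000,s,a
E
python3 - <<'E'
from h import *
for fn in ['scene0','side0']:
    im=load(fn);P=w(im)
    Q,m=face(im,P); c,n,s=plane(Q)
    yx=np.cross(n,[0,0,1.]); 
    X=np.array([0,0,1])-n*n[2]; X/=np.linalg.norm(X); Y=np.cross(n,X)
    L=np.c_[(Q-c)@X,(Q-c)@Y]; 
    print(fn,len(Q),'c',c.round(4),'n',n.round(3),'tilt',np.arccos(n[2]).round(3),'yaw',np.arctan2(X[1],X[0]).round(3),s)
    print(rect(L),np.percentile(L,[1,99],axis=0).round(3))
    hsv=cv2.cvtColor(im['pixels'],cv2.COLOR_RGB2HSV)
    m=(hsv[...,0]>5)&(hsv[...,0]<20)&(hsv[...,1]>180)
    m2=m&(np.abs(P[...,0]-.52)<.08)&(np.abs(P[...,1]+.3)<.06)
    R=P[m2]; top=R[R[:,2]>np.nanmax(R[:,2])-.006]; print('rib',len(R),len(top),top.mean(0).round(4),rect(top[:,:2]))
    m=(hsv[...,0]>5)&(hsv[...,0]<28)&(hsv[...,1]>120)&(np.abs(P[...,0]-.47)<.08)&(np.abs(P[...,1]-.18)<.06)
    R=P[m];print('knob',len(R), R.mean(0) if len(R) else '', np.c_[R.min(0),R.max(0)].round(3) if len(R) else '')
E
```

```text
scene0 276 c [0.5016 0.0702 0.0633] n [-0.379  0.099  0.92 ] tilt 0.403 yaw -0.257 0.0018577701778520717
(array([ 0.00048212, -0.00464808]), (98.28324890136719, 63.08355712890625), 6.8181233406066895) [[-0.048 -0.025]
 [ 0.047  0.026]]
rib 78 13 [ 0.5131 -0.3014  0.035 ] (array([ 0.51851013, -0.30311557]), (16.34360694885254, 48.43413543701172), 55.5394401550293)
knob 24 [0.45776541 0.19040268 0.08200508] [[0.449 0.467]
 [0.183 0.201]
 [0.066 0.094]]
side0 271 c [0.5022 0.0726 0.0646] n [-0.386  0.007  0.923] tilt 0.396 yaw -0.018 0.002473698633101205
(array([ 0.00010737, -0.00062988]), (56.28615951538086, 97.41004943847656), 81.48294067382812) [[-0.049 -0.027]
 [ 0.048  0.029]]
rib 49 10 [ 0.516  -0.2943  0.0375] (array([ 0.51423322, -0.29220804]), (9.249808311462402, 50.444828033447266), 59.34821319580078)
knob 4 [0.45728549 0.2029182  0.08424823] [[0.453 0.463]
 [0.2   0.206]
 [0.07  0.094]]
```

```bash
python3 -m jog '[[[0,0,-8.5,-0.02,0.01,0.02,0.08],[0,0,-8.5,-0.02,0.01,0.02,0.08],[0,0,-8.5,-0.02,0.01,0.02,0.08],[0,0,-8.5,-0.02,0.01,0.02,0.08],[0,0,-8.5,-0.02,0.01,0.02,0.08],[0,0,-8.5,-0.02,0.01,0.01,0.08],[0,0,-8.5,-0.02,0.01,0,0.08],[0,0,-8.5,-0.02,0.01,0,0.08],[0,0,-8.5,-0.02,0.01,0,0.08],[0,0,-8.5,-0.02,0.01,0,0.08],[0,0,-5,0,0,0,0.08]]]'
python3 - <<'E'
from h import *
im=grab('wrist','w1'); print(np.array(im['hand_eye']).round(3),im['fovy'],r.get_state()['joint_pos'])
E
```

```text
t: 1.2
ee_pos: [0.4734, 0.1008, 0.3418]
orientation: [1.0, -0.002, 0.0, -0.0]
force: [-0.5, 0.4, 0.0]
gripper_width: 0.08
grasp_force: 0.0
[[ 0.001 -0.962 -0.272  0.069]
 [ 1.     0.001 -0.001 -0.   ]
 [ 0.001 -0.272  0.962 -0.142]
 [ 0.     0.     0.     1.   ]] 59.57223919889729 [ 1.56158692e-01 -3.08023301e-01  1.65933316e+00  4.70701940e-05
  1.78955766e+00  1.73552767e+00]
```

View pics/w1.png

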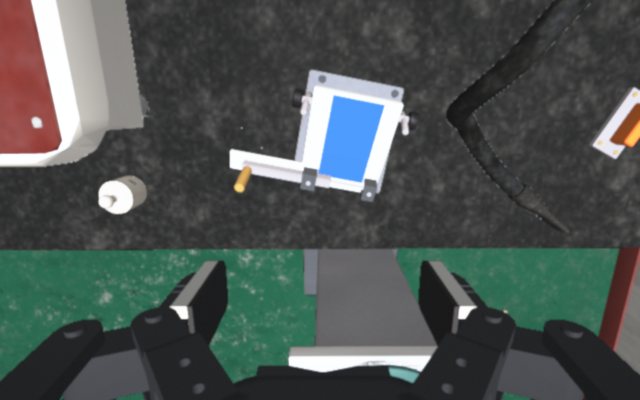

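The wrist picture shows the blue face at (350,138), the brass knob top at (241,186), the barrel guide at (308,179), the keeper at (370,189), and the slide at the right edge (627,125).

```bash
cat >> h.py <<'E'
def seatfit(fn):
    im=load(fn);P=w(im);Q,m=face(im,P);c,n,s=plane(Q)
    # intersect all blue pixel outline with plane -> min area rect
    Q2=Q-((Q-c)@n)[:,None]*n
    X=np.array([0,0,1])-n*n[2]; X/=np.linalg.norm(X); Y=np.cross(n,X)
    L=np.c_[(Q2-c)@X,(Q2-c)@Y]
    rc,sz,a=rect(L)
    pts=cv2.boxPoints((rc*1000,sz,a))/1000; e=max([pts[1]-pts[0],pts[2]-pts[1]],key=np.linalg.norm); e/=np.linalg.norm(e); e*=np.sign(e[0])
    xw=e[0]*X+e[1]*Y; C=c+rc[0]*X+rc[1]*Y
    # y must be level: yaw from e, combine tilt
    R=np.c_[xw,np.cross(n,xw),n]; seat=C-.007*xw
    return C,seat,R,sz,s,len(Q),np.arctan2(xw[1],xw[0])
E
python3 - <<'E'
from h import *
C,S,R,sz,s,N,yaw=seatfit('w1'); print('seat',S.round(4),'sz',sz,s,N,'yaw(long edge)',yaw.round(3),'tilt',np.arccos(R[2,2]).round(3)); print(R.round(3))
im=load('w1');P=w(im)
hsv=cv2.cvtColor(im['pixels'],cv2.COLOR_RGB2HSV)
m=(hsv[...,0]>10)&(hsv[...,0]<28)&(hsv[...,1]>120);m[:,:200]=0;m[:,280:]=0;m[:160]=0;m[200:]=0
K=P[m]; L=(K-S)@R; print('knob seat-frame', len(K), L.mean(0).round(4), np.percentile(L,[2,98],axis=0).round(4))
for u,v in [(308,178),(370,187),(320,60),(200,230)]: print(u,v,P[v,u].round(4),((P[v,u]-S)@R).round(4))
m=(hsv[...,0]>3)&(hsv[...,0]<22)&(hsv[...,1]>150);m[:,:600]=0
K=P[m]; print('rib',len(K),np.c_[K.min(0),K.max(0)].round(3))
i=im['pixels'][60:220,210:430][:,:,::-1]
cv2.imwrite('pics/c2.png',cv2.resize(i,None,fx=3.6,fy=3.6,interpolation=cv2.INTER_CUBIC))
E
```

```text
seat [0.4981 0.0723 0.0615] sz (54.93965148925781, 103.16710662841797) 0.0005683554060588175 3598 yaw(long edge) -0.193 tilt 0.401
[[ 0.903  0.191 -0.384]
 [-0.177  0.982  0.072]
 [ 0.391  0.003  0.921]]
knob seat-frame 240 [nan nan nan] [[nan nan nan]
 [nan nan nan]]
308 178 [0.4609 0.1198 0.0626] [-0.0416  0.0395  0.0187]
370 187 [0.4494 0.0435 0.063 ] [-0.0383 -0.0375  0.0181]
320 60 [6.029e-01 1.047e-01 1.000e-04] [ 0.0649  0.0516 -0.0944]
200 230 [0.3721 0.2821 0.0008] [-0.1746  0.1817  0.0076]
rib 681 [[nan nan]
 [nan nan]
 [nan nan]]
```

View pics/c2.png

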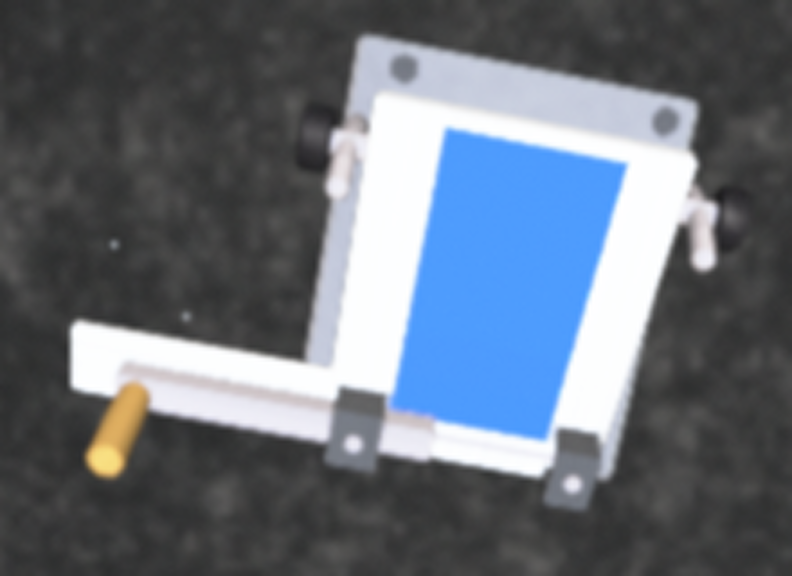

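The crop shows the knob top at (106,460), its foot at (133,392) and the bolt tip at about (433,438).

```bash
python3 - <<'E'
from h import *
C,S,R,sz,s,N,yaw=seatfit('w1')
im=load('w1');P=w(im)
hsv=cv2.cvtColor(im['pixels'],cv2.COLOR_RGB2HSV)
m=(hsv[...,0]>10)&(hsv[...,0]<28)&(hsv[...,1]>120);m[:,:200]=0;m[:,280:]=0;m[:160]=0;m[200:]=0
L=(P[m]-S)@R;L=L[~np.isnan(L[:,0])]; L=L[L[:,2]>.005];print(len(L),np.percentile(L,[2,50,98],axis=0).round(4))
T=L[L[:,2]>.047];print('top',len(T),T.mean(0))
print('tip',[((P[v,u]-S)@R).round(4) for u,v in [(327,181),(329,182),(331,182)]])
k=np.r_[-.048,np.median(L[:,1]),.042]; print('grip world',(S+R@k).round(4),'y',k[1], 'home world',(S+R@np.array([-.048,.064,.042])).round(4))
print('rotvec from current to aligned (deg):')
s=im['state'];Rt=Ro.from_quat(s['orientation'])
n=R[:,2];
yl=np.cross([0,0,1],n);yl/=-np.linalg.norm(yl)  # level
print('level-y from normal',yl, 'edge y',R[:,1])
tgt=np.c_[R[:,0],-R[:,1],-R[:,2]]
print(Rt.as_matrix().round(3)); print((Ro.from_matrix(tgt)*Rt.inv()).as_rotvec(degrees=True).round(2))
m=(hsv[...,0]>3)&(hsv[...,0]<22)&(hsv[...,1]>150);m[:,:600]=0
K=P[m];K=K[~np.isnan(K[:,0])]; print('rib',np.percentile(K,[2,50,98],axis=0).round(3))
E
```

```text
228 [[-0.0517  0.1101  0.0195]
 [-0.044   0.1144  0.0438]
 [-0.0418  0.1203  0.0548]]
top 98 [-0.04630052  0.11532509  0.05234032]
tip [array([-0.0451,  0.0156,  0.0125]), array([-0.0455,  0.0129,  0.0132]), array([-0.0537,  0.0095,  0.0003])]
grip world [0.4605 0.1961 0.0818] y 0.11442417200009797 home world [0.4508 0.1466 0.0816]
rotvec from current to aligned (deg):
level-y from normal [ 0.1839811   0.98292978 -0.        ] edge y [0.19078463 0.98162752 0.00293905]
[[ 1.    -0.005  0.001]
 [-0.005 -1.     0.   ]
 [ 0.001 -0.    -1.   ]]
[ -2.11 -22.88 -10.62]
rib [[ 0.496 -0.324 -0.   ]
 [ 0.514 -0.29   0.027]
 [ 0.542 -0.281  0.036]]
```

```bash
python3 -m jog '[[[-0.35,-3.81,-1.77,-0.0053,0.0167,-0.03,0.034],[-0.35,-3.81,-1.77,-0.0053,0.0167,-0.03,0.034],[-0.35,-3.81,-1.77,-0.0053,0.0167,-0.03,0.034],[-0.35,-3.81,-1.77,-0.0053,0.0167,-0.03,0.034],[-0.35,-3.81,-1.77,-0.0053,0.0167,-0.03,0.034],[-0.35,-3.81,-1.77,-0.0053,0.0167,-0.03,0.034],[0,0,0,0,0,-0.017,0.034],[0,0,0,0,0,-0.017,0.034],[0,0,0,0,0,0,0.034]]]'
python3 - <<'E'
from h import *
s=r.get_state(); im=grab('wrist','w2');P=w(im)
C,S,R,sz,e,N,yaw=seatfit('w2');print('seat',S.round(4),sz,N,yaw,np.arccos(R[2,2]))
np.savez('seat.npz',S=S,R=R)
C,S1,R1,*_=seatfit('w1')
T=Ro.from_quat(s['orientation']).as_matrix()
for S_,R_ in ((S,R),(S1,R1)):
    print((Ro.from_matrix(np.c_[R_[:,0],-R_[:,1],-R_[:,2]])*Ro.from_matrix(T).inv()).as_rotvec(degrees=True).round(2), 'tcp in seat',((s['ee_pos']-S_)@R_).round(4))
hsv=cv2.cvtColor(im['pixels'],cv2.COLOR_RGB2HSV)
m=(hsv[...,0]>10)&(hsv[...,0]<28)&(hsv[...,1]>120)
L=(P[m]-S)@R;W=P[m];ok=~np.isnan(L[:,0])&(np.abs(L[:,1]-.115)<.03)&(np.abs(L[:,0]+.048)<.03)&(L[:,2]>.017);L=L[ok];print(len(L),np.percentile(L,[2,50,98],axis=0).round(4)); t=L[L[:,2]>.05]; print('top',t.mean(0),len(t))
# same in tool frame
print('tool frame',np.percentile((W[ok]-s['ee_pos'])@T,[2,50,98],axis=0).round(4))
print(s['joint_pos'].round(3),s['ee_pos'])
E
```

```text
t: 2.15
ee_pos: [0.4426, 0.1996, 0.1251]
orientation: [0.976, -0.091, 0.196, 0.019]
force: [-0.3, 0.3, 0.3]
gripper_width: 0.0339
grasp_force: 0.0
seat [0.498  0.0732 0.0616] (60.09428024291992, 104.50653839111328) 14220 -0.20521546626625578 0.40104609874089203
[ 0.45 -0.33 -0.93] tcp in seat [-0.0489  0.1131  0.0889]
[ 0.23 -0.3  -0.34] tcp in seat [-0.0478  0.1146  0.089 ]
635 [[-0.0538  0.109   0.0214]
 [-0.0458  0.1141  0.0523]
 [-0.0435  0.1192  0.0548]]
top [-0.04861171  0.11411679  0.05346217] 361
tool frame [[-0.0049 -0.0062  0.034 ]
 [ 0.0033 -0.001   0.0365]
 [ 0.0056  0.0041  0.0675]]
[ 0.522 -0.468  2.16  -0.28   1.158  2.353] [0.44261369 0.19959572 0.12514833]
```

View pics/w2.png

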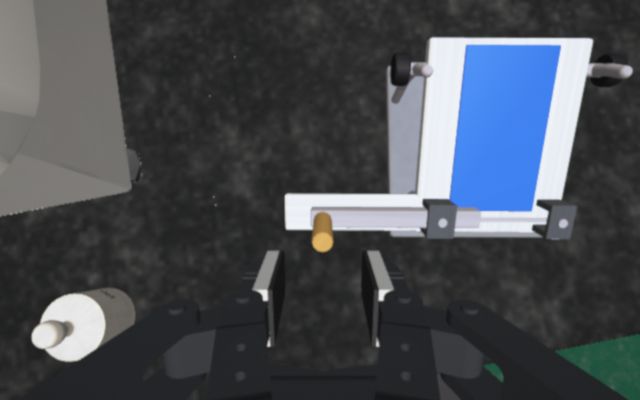

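The picture shows the pin at (322,232), centred between the open fingers at (270,290) and (375,290), and the seat fits agree. So I descend along the normal and push towards -y.

```bash
python3 -m jog '[[[0.3,-0.3,-0.5,0.0055,-0.001,-0.0131,0.034],[0,0,0,0.0055,-0.001,-0.0131,0.03],[0,0,0,0.0055,-0.001,-0.0131,0.028],[0,0,0,0.0055,-0.001,-0.0131,0.026],[0,0,0,0,0,0,0.026],[0,0,0,-0.002,-0.0098,0,0.026],[0,0,0,-0.002,-0.0098,0,0.026],[0,0,0,-0.002,-0.0098,0,0.026],[0,0,0,-0.002,-0.0098,0,0.026],[0,0,0,-0.002,-0.0098,0,0.026],[0,0,0,0,0,0,0.026]]]'
python3 - <<'E'
from h import *
z=np.load('seat.npz');s=r.get_state();print(((s['ee_pos']-z['S'])@z['R']).round(4),(s['force']@z['R']).round(2))
E
```

```text
t: 3.3
ee_pos: [0.4549, 0.1459, 0.0751]
orientation: [0.975, -0.097, 0.2, 0.016]
force: [-1.5, 0.2, -0.5]
gripper_width: 0.0261
grasp_force: 0.0
[-0.0472  0.0627  0.0342] [-1.55 -0.1   0.1 ]
```

```bash
python3 -m jog '[[[0,0,0,-0.0006,-0.003,0,0.026],[0,0,0,-0.0006,-0.003,0,0.026],[0,0,0,-0.0004,-0.002,0,0.026],[0,0,0,0,0,0,0.026]]]'
python3 - <<'E'
from h import *
z=np.load('seat.npz');s=r.get_state();print(((s['ee_pos']-z['S'])@z['R']).round(4),(s['force']@z['R']).round(2))
im=grab('wrist','w3');P=w(im)
hsv=cv2.cvtColor(im['pixels'],cv2.COLOR_RGB2HSV)
m=(hsv[...,0]>10)&(hsv[...,0]<28)&(hsv[...,1]>120)
L=(P[m]-z['S'])@z['R'];L=L[~np.isnan(L[:,0])];L=L[(abs(L[:,0]+.048)<.03)&(abs(L[:,1]-.06)<.04)&(L[:,2]>.016)]
print(len(L),np.percentile(L,[2,50,98],axis=0).round(4))
E
```

```text
t: 3.7
ee_pos: [0.4536, 0.1391, 0.0748]
orientation: [0.975, -0.097, 0.2, 0.016]
force: [0.4, 0.3, 0.2]
gripper_width: 0.0261
grasp_force: 0.4
[-0.0473  0.0557  0.034 ] [0.34 0.37 0.04]
1469 [[-0.0531  0.0578  0.0197]
 [-0.0449  0.063   0.0492]
 [-0.0428  0.0687  0.0549]]
```

View pics/w3.png

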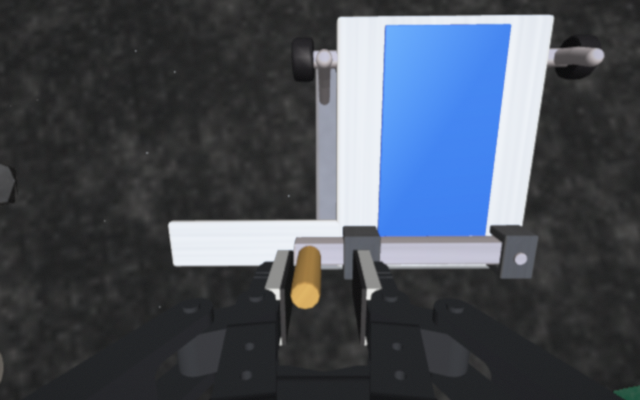

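The bar now reaches the keeper at (515,250), and the pin at (305,290) stands by the trailing finger. I'll push on until the end stop pushes back.

```bash
python3 -m jog '[[[0,0,0,-0.0004,-0.002,0,0.026],[0,0,0,0,0,0,0.026]]]'|grep -E 'force|ee'; python3 -m jog '[[[0,0,0,-0.0004,-0.002,0,0.026],[0,0,0,0,0,0,0.026]]]'|grep -E 'force|ee'; python3 -m jog '[[[0,0,0,-0.0003,-0.0015,0,0.026],[0,0,0,0,0,0,0.026]]]'|grep -E 'force|ee'
```

```text
ee_pos: [0.4532, 0.1377, 0.0748]
force: [2.9, 7.8, -1.2]
grasp_force: 4.4
ee_pos: [0.4531, 0.1372, 0.0749]
force: [8.8, 24.3, -6.2]
grasp_force: 13.4
ee_pos: [0.453, 0.1368, 0.075]
force: [13.1, 38.9, -12.1]
grasp_force: 20.1
```

The bolt is hard against its end stop, with the push rising to 39 N without further travel. Next I back off, lift, and go to look at the slide.

```bash
python3 -m jog '[[[0,0,0,0.0012,0.006,0,0.03],[0,0,0,0.0012,0.006,0,0.034],[0,0,0,-0.008,0.0014,0.0185,0.034],[0,0,0,-0.016,0.003,0.037,0.034],[0,0,0,-0.01,0.0,0.045,0.05],[0,0,0,0,0,0.045,0.07]]]'
python3 - <<'E'
from h import *
z=np.load('seat.npz');s=r.get_state()
T=Ro.from_quat(s['orientation']); g=Ro.from_euler('z',-.57)*Ro.from_matrix(np.diag([1,-1,-1.]))
print((g*T.inv()).as_rotvec(degrees=True), s['ee_pos'])
im=grab('wrist','w4');P=w(im)
hsv=cv2.cvtColor(im['pixels'],cv2.COLOR_RGB2HSV)
m=(hsv[...,0]>10)&(hsv[...,0]<28)&(hsv[...,1]>120)
L=(P[m]-z['S'])@z['R'];L=L[~np.isnan(L[:,0])];L=L[(abs(L[:,0]+.048)<.03)&(abs(L[:,1]-.06)<.04)&(L[:,2]>.016)]
print(len(L),np.percentile(L,[2,50,98],axis=0).round(4))
C,S,R,sz,e,N,yaw=seatfit('w4');print('seat',S.round(4),sz,N,yaw,np.arccos(R[2,2]))
E
```

```text
t: 4.95
ee_pos: [0.4197, 0.15, 0.2218]
orientation: [0.975, -0.096, 0.2, 0.016]
force: [0.7, 0.2, 1.1]
gripper_width: 0.0619
grasp_force: 0.0
[  8.35249928  21.7226473  -21.06672222] [0.41966374 0.1500418  0.22181296]
254 [[-0.0531  0.0578  0.0246]
 [-0.045   0.0622  0.0528]
 [-0.0426  0.0678  0.0549]]
seat [0.4984 0.0721 0.0619] (56.16493606567383, 100.97144317626953) 6591 -0.19611806405615223 0.40054891708961854
```

```bash
python3 -m jog '[[[0,0,0,0.0,-0.02,0.04,0.08],[0.84,2.17,-2.11,0.007,-0.04,0.025,0.08],[0.84,2.17,-2.11,0.007,-0.04,0.02,0.08],[0.84,2.17,-2.11,0.007,-0.045,0,0.08],[0.84,2.17,-2.11,0.007,-0.045,0,0.08],[0.84,2.17,-2.11,0.007,-0.045,0,0.08],[0.84,2.17,-2.11,0.007,-0.045,0,0.08],[0.84,2.17,-2.11,0.007,-0.045,0,0.08],[0.84,2.17,-2.11,0.007,-0.045,0,0.08],[0.84,2.17,-2.11,0.007,-0.045,0,0.08],[0.84,2.17,-2.11,0.007,-0.025,0,0.08],[0,0,0,0,0,0,0.08]]]'
cat >> h.py <<'E'
def slide(fn):
    im=load(fn);P=w(im);hsv=cv2.cvtColor(im['pixels'],cv2.COLOR_RGB2HSV)
    m=(hsv[...,0]>3)&(hsv[...,0]<22)&(hsv[...,1]>150)&(np.abs(P[...,0]-.515)<.07)&(np.abs(P[...,1]+.297)<.07)
    K=P[m&(P[...,2]>.02)]; h=np.percentile(K[:,2],90); T=K[K[:,2]>h-.004]
    c,sz,a=rect(T[:,:2]); p=cv2.boxPoints((c*1000,sz,a)); e=max([p[1]-p[0],p[2]-p[1]],key=np.linalg.norm); e*=np.sign(e[0])
    return np.r_[c,h],sz,np.arctan2(e[1],e[0]),len(T)
E
python3 - <<'E'
from h import *
im=grab('wrist','w5');print(slide('w5'));s=r.get_state();print(s['ee_pos'],s['joint_pos'].round(2))
a=slide('w5')[2]
g=Ro.from_euler('z',a)*Ro.from_matrix(np.diag([1,-1,-1.]));print((g*Ro.from_quat(s['orientation']).inv()).as_rotvec(degrees=True))
E
```

```text
t: 6.2
ee_pos: [0.4913, -0.2929, 0.3032]
orientation: [0.959, -0.284, -0.002, -0.001]
force: [0.1, -0.2, 0.2]
gripper_width: 0.0802
grasp_force: 0.0Traceback (most recent call last):
  File "<stdin>", line 2, in <module>
  File "h.py", line 45, in slide
    K=P[m&(P[...,2]>.02)]; h=np.percentile(K[:,2],90); T=K[K[:,2]>h-.004]
                             ~~~~~~~~~~~~~^^^^^^^^^^^
    return _quantile_unchecked(
        a, q, axis, out, overwrite_input, method, keepdims, weights)
    return _ureduce(a,
                    func=_quantile_ureduce_func,
    ...<5 lines>...
                    overwrite_input=overwrite_input,
                    method=method)
    r = func(a, **kwargs)
    result = _quantile(arr,
                       quantiles=q,
    ...<2 lines>...
                       out=out,
                       weights=wgt)
    slices_having_nans = np.isnan(arr[-1, ...])
                                  ~~~^^^^^^^^^
IndexError: index -1 is out of bounds for axis 0 with size 0
```

View pics/w5.png

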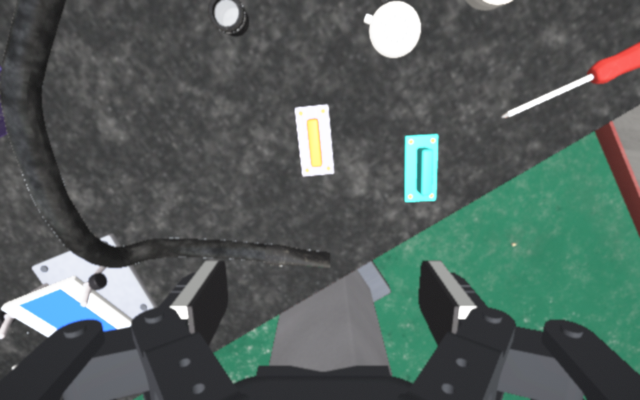

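The slide's plate is at (314,140) with its rib at (315,142), and the turquoise look-alike at (421,168) is ignored. The rib is brighter here, so I'll widen the hue range.

```bash
sed -i 's/hsv\[...,0\]<22)&(hsv\[...,1\]>150)&(np/hsv[...,0]<30)\&(hsv[...,1]>110)\&(np/' h.py
python3 - <<'E'
from h import *
im=load('w5');s=im['state'];q=slide('w5');print(q);a=q[2]
g=Ro.from_euler('z',a)*Ro.from_matrix(np.diag([1,-1,-1.]));print((g*Ro.from_quat(s['orientation']).inv()).as_rotvec(degrees=True), q[0]-s['ee_pos'])
P=w(im)
# white plate check
m=(im['pixels'].min(2)>150)&(P[...,2]<.015)&(np.abs(P[...,0]-q[0][0])<.06)&(np.abs(P[...,1]-q[0][1])<.06);print('plate',rect(P[m][:,:2]),np.median(P[m][:,2]),m.sum())
E
```

```text
(array([ 0.52190112, -0.29982996,  0.03660289]), (11.720209121704102, 53.233726501464844), np.float32(-0.47090897), 178)
[-0.13249384 -0.22718558  5.99987238] [ 0.03056671 -0.00688256 -0.26656405]
plate (array([ 0.52085217, -0.29831445]), (42.70186233520508, 87.00370788574219), 62.60621643066406) 0.0075941945042714565 1767
```

```bash
python3 -m jog '[[[0,0,3,0.0075,-0.0015,-0.045,0.07],[0,0,3,0.0075,-0.0015,-0.045,0.06],[0,0,0,0.0075,-0.0015,-0.045,0.06],[0,0,0,0.0075,-0.0015,-0.045,0.06],[0,0,0,0,0,0,0.06]]]'
python3 - <<'E'
from h import *
im=grab('wrist','w6');s=im['state'];q=slide('w6');print(q);a=q[2]
T=Ro.from_quat(s['orientation'])
g=Ro.from_euler('z',a)*Ro.from_matrix(np.diag([1,-1,-1.]));print((g*T.inv()).as_rotvec(degrees=True), q[0]-s['ee_pos'],'tool frame',T.inv().apply(q[0]-s['ee_pos']))
P=w(im)
m=(im['pixels'].min(2)>150)&(P[...,2]<.015)&(np.abs(P[...,0]-q[0][0])<.06)&(np.abs(P[...,1]-q[0][1])<.06);print('plate',rect(P[m][:,:2]),np.median(P[m][:,2]),m.sum())
E
```

```text
t: 6.75
ee_pos: [0.519, -0.2937, 0.1195]
orientation: [0.973, -0.231, -0.004, -0.002]
force: [-0.3, 0.6, 0.2]
gripper_width: 0.06
grasp_force: 0.0
(array([ 0.52223456, -0.29974249,  0.03643331]), (13.131744384765625, 55.19759750366211), np.float32(-0.47537494), 1500)
[-0.30107541 -0.3620686  -0.57184446] [ 0.00321187 -0.00607807 -0.08301734] tool frame [0.00626309 0.00414126 0.08296241]
plate (array([ 0.5196972 , -0.29889417]), (41.242774963378906, 87.86526489257812), 62.50136184692383) 0.007770063242868802 4077
```

```bash
python3 -m jog '[[[-0.3,-0.36,-0.5,0.0012,-0.0027,-0.035,0.06],[0,0,0,0.0012,-0.0027,-0.035,0.06],[0,0,0,0,0,-0.025,0.06],[0,0,0,0,0,-0.009,0.06],[0,0,0,0,0,0,0.06]]]'
```

```text
t: 7.3
ee_pos: [0.5237, -0.3014, 0.023]
orientation: [0.972, -0.235, 0.005, 0.002]
force: [0.4, -0.1, 0.1]
gripper_width: 0.0602
grasp_force: 0.0
```

```bash
python3 -m jog '[[[0,0,0,0,0,0,0.06],[0,0,0,0,0,0,0.06]]]'|grep ee; python3 - <<'E'
from h import *
s=r.get_state();T=Ro.from_quat(s['orientation'])
g=Ro.from_euler('z',-.476)*Ro.from_matrix(np.diag([1,-1,-1.]));print((g*T.inv()).as_rotvec(degrees=True),s['ee_pos'])
E
```

```text
ee_pos: [0.5242, -0.3018, 0.0238]
[ 0.34891152  0.55297257 -0.04232189] [ 0.52422211 -0.30179636  0.02378196]
```

```bash
python3 -m jog '[[[0.35,0.55,0,-0.0027,0.0023,-0.007,0.06],[0,0,0,0,0,-0.0068,0.06],[0,0,0,0,0,0,0.06],[0,0,0,0,0,0,0.06]]]'; python3 - <<'E'
from h import *
s=r.get_state();T=Ro.from_quat(s['orientation'])
g=Ro.from_euler('z',-.476)*Ro.from_matrix(np.diag([1,-1,-1.]));print((g*T.inv()).as_rotvec(degrees=True),s['ee_pos'])
E
```

```text
t: 7.9
ee_pos: [0.5205, -0.2989, 0.0073]
orientation: [0.972, -0.236, -0.002, -0.001]
force: [-0.4, -1.0, 0.4]
gripper_width: 0.0601
grasp_force: 0.0
[-0.11346407 -0.17033889 -0.03009076] [ 0.52045382 -0.2989099   0.00726382]
```

```bash
python3 -m jog '[[[0,0,0,0,0,0.003,0.06],[0,0,0,0,0,0,0.06]]]' | grep -E 'ee|ori'; python3 -m jog '[[[0,0,0,0,0,0,0.045],[0,0,0,0,0,0,0.03],[0,0,0,0,0,0,0.02],[0,0,0,0,0,0,0.0],[0,0,0,0,0,0,0],[0,0,0,0,0,0,0],[0,0,0,0,0,0,0]]]'
```

```text
ee_pos: [0.5209, -0.2992, 0.0113]
orientation: [0.972, -0.235, -0.001, -0.0]
t: 8.8
ee_pos: [0.5207, -0.299, 0.0108]
orientation: [0.972, -0.235, -0.001, -0.0]
force: [-0.7, 0.4, 3.7]
gripper_width: 0.013
grasp_force: 59.1
```

```bash
python3 -m jog '[[[0,0,0,0,0,0.02,0],[0,0,0,0,0,0.04,0],[0,0,0,0,0,0.048,0],[0,0,0,0,0,0.048,0],[0,0,0,0,0,0.048,0],[0,0,0,0,0,0.048,0],[0,0,0,0,0,0.028,0],[0,0,0,0,0,0,0]]]'
python3 - <<'E'
from h import *
im=grab('wrist','w7');s=im['state'];T=Ro.from_quat(s['orientation']).as_matrix();P=w(im)
L=(P-s['ee_pos'])@T
m=(im['pixels'].min(2)>130)&(abs(L[...,2]-.003)<.006)&(abs(L[...,0])<.07)&(abs(L[...,1])<.035)
print(m.sum(),'plate in tool',rect(L[m][:,:2]),np.percentile(L[m],[1,50,99],axis=0).round(4))
Q=L[m];c,n,e=plane(Q);print('plane n tool',n.round(4),e,c)
z=np.load('seat.npz');_,S1,R1,*_=seatfit('w1');_,S4,R4,*_=seatfit('w4');S=np.mean([z['S'],S1,S4],0)
tilt=np.mean([np.arccos(x[2,2]) for x in (z['R'],R1,R4)]);yaws=[np.arctan2(*x[:2,0][::-1]) for x in (z['R'],R1,R4)]+[np.arctan2(-x[1,2],-x[0,2]) for x in (z['R'],R1,R4)];print(yaws,tilt)
R=(Ro.from_euler('z',np.mean(yaws))*Ro.from_euler('y',-tilt)).as_matrix();print(S,R);np.savez('fin.npz',S=S,R=R)
g=Ro.from_matrix(R@np.diag([1,-1,-1.]));print('rot',(g*Ro.from_matrix(T).inv()).as_rotvec(degrees=True))
pre=S+R@np.array([.006,0,.061]);print('pre',pre,'delta',pre-s['ee_pos'])
E
```

```text
t: 9.6
ee_pos: [0.5213, -0.2995, 0.2951]
orientation: [0.972, -0.236, 0.001, 0.0]
force: [0.9, -0.5, -2.0]
gripper_width: 0.0127
grasp_force: 58.8
5708 plate in tool (array([ 0.02307865, -0.00060447]), (40.483768463134766, 40.21260070800781), 0.016273709014058113) [[ 0.0048 -0.0203  0.0003]
 [ 0.0294 -0.0009  0.0029]
 [ 0.043   0.0189  0.0049]]
plane n tool [ 0.0033 -0.0015  1.    ] 0.0005083648344793482 [ 0.02735824 -0.00070031  0.00291338]
[np.float64(-0.20521546626625578), np.float64(-0.19320921382446068), np.float64(-0.19611806405615223), np.float64(-0.18593434439314738), np.float64(-0.18503516543199516), np.float64(-0.1857088216900617)] 0.4009547498291319
[0.49818929 0.07253742 0.06165956] [[ 0.90379351  0.19069509 -0.38313532]
 [-0.17557083  0.98164932  0.07442783]
 [ 0.39029755  0.          0.92068878]]
rot [ -7.47793872 -21.61931858  16.03756265]
pre [0.48024079 0.07602409 0.12016336] delta [-0.04102965  0.37549987 -0.1749596 ]
```

View pics/w7.png

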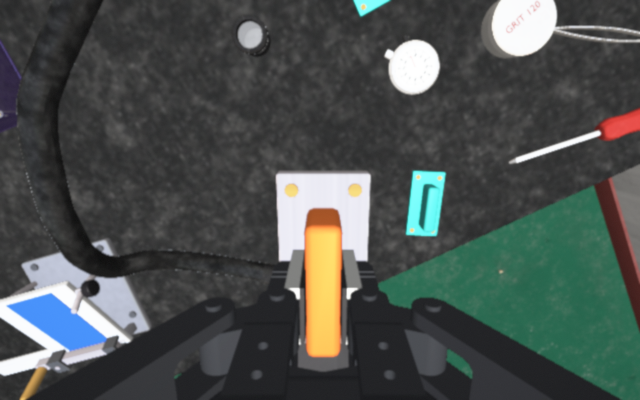

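The plate sits square in the grip: its far end is at tool x = 43 mm, so it is centred to about 1 mm, with the underside 11 mm beyond the TCP. Now I'll carry it over the hose.

```bash
python3 -m jog '[[[-0.83,-2.4,1.78,-0.0045,0.04,0,0],[-0.83,-2.4,1.78,-0.0045,0.042,0,0],[-0.83,-2.4,1.78,-0.0045,0.042,0,0],[-0.83,-2.4,1.78,-0.0045,0.042,0,0],[-0.83,-2.4,1.78,-0.0045,0.042,0,0],[-0.83,-2.4,1.78,-0.0045,0.042,0,0],[-0.83,-2.4,1.78,-0.0045,0.042,0,0],[-0.83,-2.4,1.78,-0.0045,0.042,0,0],[-0.83,-2.4,1.78,-0.0045,0.042,-0.02,0],[0,0,0,0,0,-0.045,0],[0,0,0,0,0,-0.045,0],[0,0,0,0,0,0,0]]]'
python3 - <<'E'
from h import *
z=np.load('fin.npz');S,R=z['S'],z['R'];s=r.get_state();T=Ro.from_quat(s['orientation']).as_matrix()
im=grab('wrist','w8');P=w(im);Q,m=face(im,P);L=(Q-S)@R;print('blue z',np.median(L[:,2]),len(L), 'y ext',np.percentile(L[:,1],[1,99]),'x',np.percentile(L[:,0],[1,99]),'normal',plane(L)[1])
g=Ro.from_matrix(R@np.diag([1,-1,-1.]));print('rot',(g*Ro.from_matrix(T).inv()).as_rotvec(degrees=True))
pre=S+R@np.array([.006,0.0,.061]);print('tcp',((s['ee_pos']-S)@R).round(4),'delta',pre-s['ee_pos'],s['joint_pos'].round(2))
E
```

```text
t: 10.85
ee_pos: [0.477, 0.077, 0.1722]
orientation: [0.977, -0.093, 0.19, 0.02]
force: [-0.1, 0.8, -1.4]
gripper_width: 0.013
grasp_force: 59.0
blue z 0.00012707020778840678 1145 y ext [-0.02758817  0.02667151] x [0.04802724 0.05842664] normal [-7.86485005e-03 -9.89217309e-04  9.99968582e-01]
rot [ 0.00896084 -0.98133309 -0.0623418 ]
tcp [0.0232 0.0004 0.1102] delta [ 0.00322621 -0.00098407 -0.05207045] [ 0.19 -0.54  2.13 -0.15  1.2   1.98]
```

View pics/w8.png

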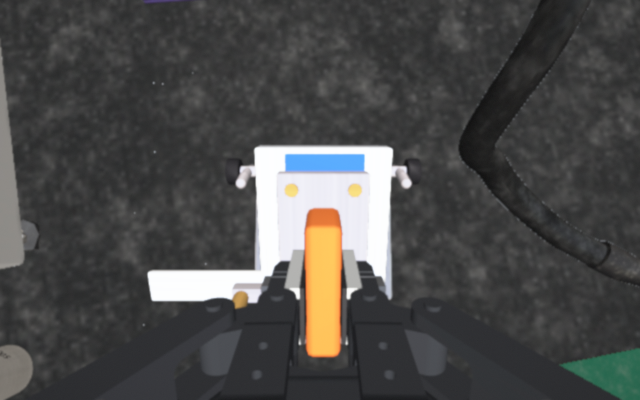

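The slide hangs over the face, square and centred: the blue strip is visible at (325,162) and the plate edge at y=172. Next I approach.

```bash
python3 -m jog '[[[0,-0.5,0,0.0016,-0.0005,-0.026,0],[0,-0.48,0,0.0016,-0.0005,-0.026,0],[0,0,0,0.0077,-0.0015,-0.0184,0],[0,0,0,0.0038,-0.0007,-0.0092,0],[0,0,0,0,0,0,0],[0,0,0,0,0,0,0]]]' | grep -E 'force|t:'
cat > chk.py <<'E'
from h import *
z=np.load('fin.npz');S,R=z['S'],z['R'];s=r.get_state();T=Ro.from_quat(s['orientation']).as_matrix()
g=Ro.from_matrix(R@np.diag([1,-1,-1.]))
print('rot',(g*Ro.from_matrix(T).inv()).as_rotvec(degrees=True).round(2),'in seat axes',((g*Ro.from_matrix(T).inv()).as_rotvec(degrees=True)@R).round(2))
print('tcp',((s['ee_pos']-S)@R).round(4),'F seat',(s['force']@R).round(2),'M seat',(s['moment']@R).round(3),'grip',s['grasp_force'],'t',s['t'])
E
python3 chk.py
```

```text
t: 11.5
force: [-0.1, -0.3, -1.5]
grasp_force: 59.1
rot [-0.11  0.71  0.03] in seat axes [-0.21  0.67  0.12]
tcp [0.0134 0.0006 0.0389] F seat [-0.62 -0.3  -1.41] M seat [0.023 0.309 0.005] grip 59.101009368896484 t 11.5
```

```bash
python3 -m jog '[[[0,0,0,0,0,0,0],[0,0,0,0,0,0,0],[0,0,0,0,0,0,0]]]' >/dev/null; python3 chk.py;  python3 -m jog '[[[0,0.5,0,-0.0055,0.0005,-0.0028,0],[0,0,0,0,0,0,0],[0,0,0,0,0,0,0],[0,0,0,0,0,0,0]]]' >/dev/null; python3 chk.py
```

```text
rot [-0.11  0.69 -0.  ] in seat axes [-0.22  0.65  0.09]
tcp [0.0125 0.0007 0.0382] F seat [-0.48  1.01 -2.14] M seat [-0.024  0.361  0.01 ] grip 59.100472927093506 t 11.8
rot [-0.1   0.14 -0.  ] in seat axes [-0.12  0.12  0.05]
tcp [0.006  0.     0.0372] F seat [-1.19  0.62 -1.54] M seat [-0.002  0.305  0.051] grip 59.0936940908432 t 12.2
```

```bash
python3 -m jog '[[[0,0.1,0,0.0046,-0.0009,-0.011,0],[0,0,0,0.0046,-0.0009,-0.011,0],[0,0,0,0,0,0,0],[0,0,0,0,0,0,0]]]' >/dev/null; python3 chk.py;  python3 -m jog '[[[0,0,0,0.0008,-0.0001,-0.0018,0],[0,0,0,0,0,0,0],[0,0,0,0,0,0,0]]]' >/dev/null; python3 chk.py
```

```text
rot [-0.09 -0.06  0.02] in seat axes [-0.06 -0.07  0.04]
tcp [ 0.0054 -0.0002  0.0121] F seat [-0.93  0.46 -1.91] M seat [0.022 0.405 0.025] grip 59.11157190799713 t 12.6
rot [-0.09 -0.02  0.01] in seat axes [-0.07 -0.03  0.05]
tcp [ 0.0058 -0.0001  0.0112] F seat [-6.07 -2.04  9.4 ] M seat [-0.384  1.242 -0.016] grip 60.68555295467377 t 12.9
```

Contact is at the expected height (about 11 N normal). Now I'll slide it down the slope to the bolt.

```bash
python3 -m jog '[[[0,0,0,-0.0023,0.0004,-0.001,0],[0,0,0,-0.0022,0.0004,-0.001,0],[0,0,0,0,0,0,0],[0,0,0,0,0,0,0]]]' >/dev/null; python3 chk.py;  python3 -m jog '[[[0,0,0,-0.001,0.0002,-0.0004,0],[0,0,0,0,0,0,0],[0,0,0,0,0,0,0]]]' >/dev/null; python3 chk.py; 
```

```text
rot [-0.11  0.05 -0.  ] in seat axes [-0.11  0.02  0.04]
tcp [0.0011 0.0001 0.0113] F seat [-0.34  1.17  4.6 ] M seat [ 0.066  0.318 -0.054] grip 59.941436648368835 t 13.3
rot [-0.11  0.04  0.  ] in seat axes [-0.11  0.02  0.05]
tcp [-0.      0.0001  0.0113] F seat [ 2.13 -0.02  3.4 ] M seat [0.086 0.114 0.046] grip 59.84458386898041 t 13.6
```

```bash
python3 -m jog '[[[0,0,0,-0.001,0.0002,-0.0004,0],[0,0,0,0,0,0,0],[0,0,0,0,0,0,0]]]' >/dev/null; python3 chk.py;  python3 -m jog '[[[0,0,0,-0.0009,0.0002,-0.0004,0],[0,0,0,0,0,0,0],[0,0,0,0,0,0,0]]]' >/dev/null; python3 chk.py; 
```

```text
rot [-0.1   0.03  0.  ] in seat axes [-0.1   0.01  0.04]
tcp [-0.0012 -0.      0.0113] F seat [2.18 0.64 4.41] M seat [-0.017  0.029  0.034] grip 59.87060308456421 t 13.9
rot [-0.09  0.1  -0.  ] in seat axes [-0.1   0.08  0.04]
tcp [-0.0017  0.      0.0115] F seat [ 6.09 -0.95  0.85] M seat [-0.105 -0.782  0.043] grip 59.465850591659546 t 14.2
```

```bash
python3 -m jog '[[[0,0,0,0.0003,-0.0001,-0.0009,0],[0,0,0,0,0,0,0],[0,0,0,0,0,0,0]]]' >/dev/null; python3 chk.py;  python3 -m jog '[[[0,0,0,0.0002,-0.0001,-0.0008,0],[0,0,0,0,0,0,0],[0,0,0,0,0,0,0]]]' >/dev/null; python3 chk.py
```

```text
rot [-0.1   0.09  0.01] in seat axes [-0.1   0.07  0.05]
tcp [-0.0015  0.      0.0112] F seat [ 0.28 -2.5  18.71] M seat [-0.525  0.48   0.036] grip 61.96525454521179 t 14.5
rot [-0.11  0.07  0.02] in seat axes [-0.11  0.05  0.06]
tcp [-0.0015  0.0001  0.0112] F seat [-9.16 -4.37 37.81] M seat [-0.888  1.815  0.045] grip 64.80334281921387 t 14.8
```

```bash
python3 -m jog '[[[0,0,0,-0.0009,0.0002,0.0004,0],[0,0,0,0,0,0,0],[0,0,0,0,0,0,0],[0,0,0,0,0,0,0]]]' >/dev/null; python3 chk.py
python3 - <<'E'
from h import *
z=np.load('fin.npz');S,R=z['S'],z['R']
im=grab('wrist','w9');P=w(im);s=im['state'];T=Ro.from_quat(s['orientation']).as_matrix();L=(P-S)@R
t=(P-s['ee_pos'])@T
m=(im['pixels'].min(2)>120)&(abs(L[...,2]-.008)<.003)&(abs(L[...,1])<.025)&(L[...,0]>0.005)&(L[...,0]<.06)
print('plate top seat',rect(L[m][:,:2]),np.percentile(L[m],[1,50,99],axis=0).round(4),'n',plane(L[m])[1].round(4))
Q,mm=face(im,P);print('blue',np.median((Q-S)@R,0), plane((Q-S)@R)[1].round(4))
E
```

```text
rot [-0.09  0.2  -0.  ] in seat axes [-0.12  0.17  0.05]
tcp [-0.0016  0.0001  0.0113] F seat [ 6.01 -2.18 11.44] M seat [-0.459 -0.639  0.034] grip 60.991952419281006 t 15.2
plate top seat (array([0.0233608 , 0.00072725]), (36.66403579711914, 40.1581916809082), 0.065968818962574) [[ 0.0061 -0.0189  0.006 ]
 [ 0.0283  0.0005  0.0082]
 [ 0.0415  0.0202  0.0099]] n [ 8.0e-04 -2.9e-03  1.0e+00]
blue [ 0.04488816 -0.00389599  0.00019233] [-5.0e-04 -1.3e-03  1.0e+00]
```

View pics/w9.png

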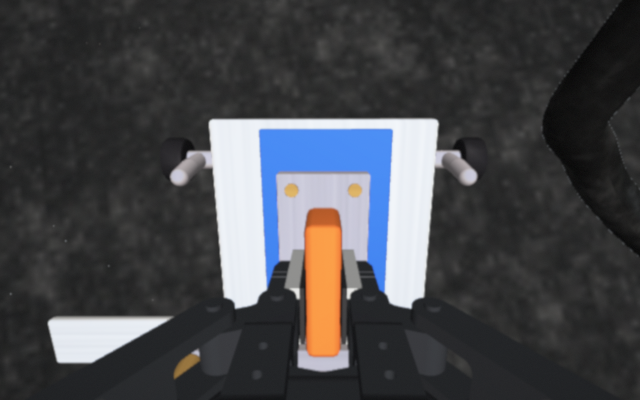

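The slide lies flat on the blue face: plate top 8.2 mm above it, normals within 0.2°, upper end at 41.6 mm, centred within 1 mm. I'll press slightly firmer, let it settle and hand in.

```bash
python3 -m jog '[[[0,0,0,0,0,-0.0003,0],[0,0,0,0,0,0,0],[0,0,0,0,0,0,0],[0,0,0,0,0,0,0],[0,0,0,0,0,0,0]]]' >/dev/null; python3 chk.py; python3 - <<'E'
from h import *
z=np.load('fin.npz');S,R=z['S'],z['R'];im=grab('wrist','w10');P=w(im)
hsv=cv2.cvtColor(im['pixels'],cv2.COLOR_RGB2HSV);m=(hsv[...,0]>10)&(hsv[...,0]<28)&(hsv[...,1]>120)
L=(P[m]-S)@R;L=L[~np.isnan(L[:,0])];L=L[(abs(L[:,0]+.048)<.03)&(abs(L[:,1]-.065)<.02)&(L[:,2]>.016)]
print('knob',len(L),np.percentile(L,[2,50,98],axis=0).round(4) if len(L) else '')
E
```

```text
rot [-0.09  0.2   0.  ] in seat axes [-0.12  0.18  0.05]
tcp [-0.0015  0.0001  0.0112] F seat [ 5.73 -2.38 15.64] M seat [-0.538 -0.382  0.014] grip 61.94078207015991 t 15.75
knob 249 [[-0.0443  0.0592  0.0165]
 [-0.0429  0.0627  0.0216]
 [-0.0418  0.0658  0.0292]]
```

The knob is still home at y ≈ 63 mm, and the press is steady at about 16 N normal and 6 N against the bolt.

```bash
python3 -c "
from plant import ticket
print(ticket.hand_in())"
```

```text
the job is handed in; nothing more can be done
None
```

The job is handed in at about 16 s: the bolt is fully home, and the slide is still gripped, pressed flat on the blue face with about 16 N and resting against the bolt between its guides; the hand-in gave no verdict.

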